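# Press a badge and hold the pressure

### The job

Make a badge on the grey bench press: first slide the die slide by its black grip all the way to the right (as seen from the robot) to its end stop, so that the die stands under the ram. Only then press the paddle of the spring-return dial on the press's right side down with the fingertips, past its first two clicks to the third and last one, and finish still holding it down there: it springs back if let go. Leave the other things on the table where they are.

Things in the scene. Friction and masses are not known exactly. Their poses are not given: they have to be found in the camera images.
- press: Grey bench badge press, fixed. Origin on the table; x to its back, y to its left, z up (yaw 0: world axes, front to the robot). mm: bed 20 thick, x -150..130, y -175..195. Head and column x >= -20, y -35..75, top 190; grey gear case x >= -30, y -125..-35, top 160. Before x = -40 only the slide's grip and the dial's paddle rise above the bed.
- slide (a joint): Die slide on the bed, in m: 0 = fully left (press +y), 0.100 = right-hand end stop (press -y), where the round die stands under the ram. Starts at 0 to 0.04, moves against about 2 N of friction, stays where it is left.
- slide_grip (a point): Top centre of the slide's black upright grip block, 24 (press x) x 20 (press y) x 42 mm high, top 72 mm above the table, on a flat aluminium tongue at the slide's front. Moves with the slide along press -y, at press x = -100 mm. Axes as the press.
- dial (a joint): Black dial on the press's right side, level axle along press y, rad: 0 = rest (paddle 0.48 rad above level), grows as the paddle goes down. Clicks at 0.32, 0.64, 0.96; end stop 1.00. The spring always returns it to 0 when let go. Pressing mid paddle takes about 4 to 8 N at first, about 10 N at the third click, up to about 13 N over the humps between.
- dial_pad (a point): Centre of the upper face of the dial's paddle: flat black pad 46 mm long (away from the axle) x 36 wide (press y) x 8 thick; its mid plane holds the axle, its centre is 100 mm from the axle. About 170 mm above the table at rest, 80 at the third click. Axes turn with the dial (about press -y), as the press at dial = 0.
- dial_axis (a point): Point on the dial's axle at mid paddle width, 120 mm above the table, fixed to the press, axes as the press. The dial disc about it has radius 34 mm.
- tape: roll of paper tape lying flat, outer diameter 72, hole 52, 24 high (mm), loose on the table, not part of the job. Origin: centre of its underside.
- shells: small white ceramic bowl, 84 across, 30 high (mm), loose on the table, not part of the job. Origin: centre of its underside.
- eraser: white eraser lying flat, 50 x 22 x 14 (mm), loose on the table, not part of the job. Origin: centre of its underside.
- paint_jar: white paint jar with grey lid, diameter 52, 72 high (mm), loose on the table, not part of the job. Origin: centre of its underside.
- glue: white glue bottle with grey cap, diameter 48, 110 high (mm), loose on the table, not part of the job. Origin: centre of its underside.
- pencil_cup: terracotta cup with pencils standing in it, diameter 76, cup 95 high, pencils to 180 (mm), loose on the table, not part of the job. Origin: centre of its underside.
- clay_figure: little grey-green clay figure, diameter 56, 67 high (mm), loose on the table, not part of the job. Origin: centre of its underside.
Things that resemble listed ones, but are neither listed nor needed, are in the scene too. Leave any red look-alike of the tape alone.

How it is judged:
By the outcome, as a careful person would: the job done as asked, in the order asked, and still so for the second after the job is handed in, while the arm keeps its last pose, push and grip.
It also fails if it takes over 54 s, if anything falls off the work surface, if the arm or the gripper's body presses on something with over 40 N, if the wrist force passes 120 N, or if a joint passes its speed limit or range.

### The arm

A 7-joint arm with a two-finger parallel gripper is mounted at the origin on the work surface. World frame = base frame: x ahead of the robot, y to its left, z up, the work surface at z = 0. Lengths are in m, angles in rad, forces in N, time in s.
With the tool pointing down it reaches from about 0.4 to 0.85 m from the base axis. Payload 10.4 kg.
Tool frame: the origin (TCP) lies at the very end of the fingers, on their centre line; the grasp point (between the pads) lies r.tcp_to_grasp behind it (r.tcp_to_grasp is the distance from the TCP to the grasp point, in m); z points along the fingers, y is the line along which they close (so a half turn about z gives the same grasp; the last joint's range is limited). The gripper opens to 87 mm and grips with 3 to 60 N. Pads are 19 mm wide; open, the fingers measure 117 mm over their backs; the gripper's body (75 mm by 190 mm) begins 51 mm behind the grasp point.
Start: joints at [1.23, 0.332, -0.065, 1.46, 0.022, 1.35, -0.088], TCP at [0.195, -0.594, 0.223] pointing down, gripper open.
Joint ranges: [-2.6, 2.6], [-0.5, 2.12], [-1.47, 1.34], [0.16, 2.42], [-1.27, 4.41], [0.06, 2.06], [-2.6, 2.6]. Speed limits (rad/s): [2.22, 2.22, 2.79, 2.79, 3.14, 3.14, 3.14].

### API

Orientations are given as a unit quaternion [x, y, z, w].
In Python, from bench import monitor, cams, ticket, r gives the robot as it stands.
- The arm moves only by the shell command python3 -m crank 'ROWS' [OPENING] [FORCE]. ROWS is a JSON object whose one key "steps" holds a list of rows, each a list of 2 entries, a list of its own where there are three numbers: the shift along the world's x, y, z in units of 25 mm (1.0 is 25 mm), then the turn, a rotation vector about the world's x, y, z in units of 5 degrees (1.0 is 5 degrees). In form: {"steps": [[[x, y, z], [ax, ay, az]], ...]}. A call has 1 to 10 rows; each row shifts and turns the commanded pose from where the row before left it; what a row does not reach is not made up. A row lasts 1/12 s, in which the tool goes at most 41.7 mm and 7.16 degrees, less where a joint would pass 70% of its speed; a pose out of reach is approached as far as the arm can. A call is refused whole if a number of a shift passes 1 or a number of a turn 1, either way. A call with a gripper value outside its range is refused whole. OPENING is the finger opening in mm, from 0 to 87, set as the call begins (- or left out, the last holds). The fingers move at their own pace and stop on an object; FORCE is the grip in N (left out, the last holds). Time passes only in rows, so rows that do not move let the fingers close. It gives the time, the measured TCP pose, the force, the opening and the grip force at its end, in the units of the state.
- monitor.read_state(): the state, without advancing time (a new reading comes with each control period).
- cams.camera(name): name is "scene" or "top" or "wrist"; returns a dict with "pixels" (420x560x3 uint8, blue, green, red), "z_map" (420x560 float32, m along the optical axis (not along the pixel's ray), 0 where there is no reading), "vfov" (degrees; the focal length in pixels is half the picture's height over the tangent of half this angle, whatever the lens; pixels are square), "cx", "cy" (the principal point, pixels), "k1" (the pictures are not rectified: a ray, as slopes to the right and down, at radius r is drawn at 1 + k1 r^2 times it, then the intrinsics apply), "T" (4x4, takes a point from camera to world coordinates). Camera axes: x right, y up, looking along -z (the intrinsics and any distortion apply to the point x, -y, -z); pixel columns grow to the right and rows downward; lengths in m; the calibration is good to about 2 mm. A picture is of the moment at which its call begins.
- ticket.close_job(): hands the job in; it is judged then, once.
The state is a dict: "time": time; "joint_positions": joint angles; "joint_vel": joint speeds; "joint_torque": joint torques, N m; "ee_pos": TCP position; "eef_rot": TCP orientation; "ft_force": force on the tool from outside, world axes, zero at the start; "torque": the same for the moment, N m; "width": finger opening in m; "grip_force": force on a finger pad.
Only numpy, scipy, OpenCV 4.12 (cv2) and the standard library are available. Lean on these libraries where they do the work, as an engineer would, in place of code of your own. Each camera call takes 0.05 s, during which the arm holds its last target. There are 200 camera calls.

## Working session

There is one attempt and no reset: what is moved stays moved. The work goes in short steps, Python scripts to look and compute and a shell command to move; the robot and the scene stay as the last step left them, time stands still between calls to the robot, and variables do not carry over. Pictures are saved under pics/ and viewed, at most 10 in all, crops included, and the job is handed in when it is done.

```bash
ls; mkdir -p pics; cat > h.py <<'E'
import numpy as np, cv2
from bench import monitor, cams, ticket, r
def cam(n):
    c=cams.camera(n); np.save(f'/tmp/{n}.npy',c,allow_pickle=True); return c
def load(n): return np.load(f'/tmp/{n}.npy',allow_pickle=True).item()
def K(c):
    f=c['pixels'].shape[0]/2/np.tan(np.radians(c['vfov'])/2)
    return np.array([[f,0,c['cx']],[0,f,c['cy']],[0,0,1.]]),np.array([c['k1'],0,0,0,0.])
def cloud(c):
    k,d=K(c);h,w=c['z_map'].shape
    g=np.stack(np.meshgrid(np.arange(w),np.arange(h)),-1).reshape(-1,1,2).astype(float)
    s=cv2.undistortPoints(g,k,d).reshape(h,w,2);z=c['z_map']
    P=np.stack([s[...,0]*z,-s[...,1]*z,-z,np.ones_like(z)],-1)@c['T'].T
    P=P[...,:3].copy();P[z==0]=np.nan;return P
E
python3 - <<'E'
from h import *
for n in('scene','top'):
    c=cam(n);cv2.imwrite(f'pics/{n}0.png',c['pixels'])
s=monitor.read_state();print(s['time'],s['ee_pos'],s['eef_rot'],s['ft_force'],r.tcp_to_grasp)
E
```

```text
pics
0.1 [ 0.19517584 -0.5933777   0.22183577] [ 9.87398848e-01  1.58250132e-01 -1.49523848e-04 -6.22853544e-04] [0.95501561 0.01010581 0.05293256] 0.0187
```

View pics/scene0.png

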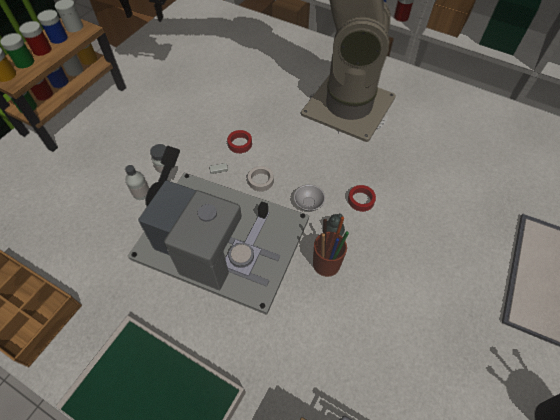

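View pics/top0.png

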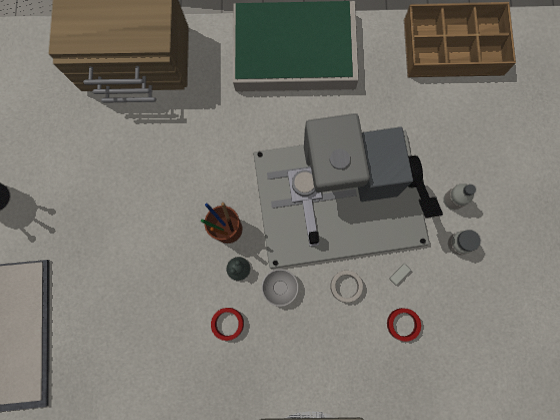

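The top view has robot at the bottom. The black grip is at (313,238) and the dial paddle at (430,207), with glue (462,196) and jar (465,240) to its right. Other dark items are the clay figure (238,268), the bed bolts (260,154), (275,263), (423,241) and the dial disc (415,172). I'll check the choice in a crop and measure it.

```bash
python3 - <<'E'
from h import *
c=load('top');P=cloud(c)
cv2.imwrite('pics/crop.png',cv2.resize(c['pixels'][130:290,240:490],None,fx=3.2,fy=3.2,interpolation=cv2.INTER_CUBIC))
np.set_printoptions(precision=4,suppress=True)
for n,(u,v) in dict(grip=(313,238),paddle=(430,207),bolt1=(260,154),bolt2=(275,263),bolt3=(423,241),glue=(464,191),jar=(466,239),eraser=(400,274),tape=(347,277),bowl=(281,288),fig=(238,268),cup=(222,222)).items(): print(n,P[v,u])
# bed rim: fit min-area rect to points at z 15..28mm
m=(abs(P[...,2]-.02)<.004);m[:130]=0;m[280:]=0;m[:,:240]=0;m[:,435:]=0
m=cv2.morphologyEx(m.astype(np.uint8),cv2.MORPH_OPEN,np.ones((3,3)))>0
q=P[m][:,:2].astype(np.float32);R=cv2.minAreaRect(q);print(R,cv2.boxPoints(R))
E
```

```text
grip [ 0.4994 -0.0132  0.0716]
paddle [ 0.5443 -0.2413  0.1693]
bolt1 [0.7084 0.1054 0.0235]
bolt2 [0.45   0.0719 0.0253]
bolt3 [ 0.4951 -0.265   0.0247]
glue [ 0.5918 -0.3372  0.1018]
jar [ 0.4925 -0.3454  0.0687]
eraser [ 0.422  -0.2116  0.0117]
tape [ 0.4174 -0.0921  0.0029]
bowl [0.3946 0.0595 0.004 ]
fig [0.4373 0.1508 0.064 ]
cup [0.5424 0.1898 0.0456]
((0.5796639919281006, -0.08177053928375244), (0.3212945759296417, 0.3705514669418335), 7.024853229522705) [[ 0.3976  0.0825]
 [ 0.4429 -0.2853]
 [ 0.7618 -0.246 ]
 [ 0.7164  0.1218]]
```

View pics/crop.png

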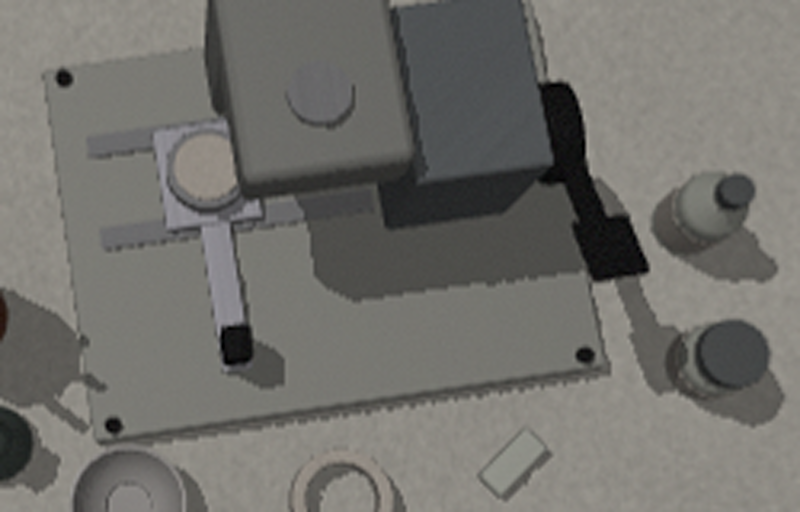

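The crop confirms the choice. The grip is the black block at the end of the aluminium tongue, crop (236,344), and the paddle is at crop (611,248). Press yaw is about 7.5° with its origin near (0.607,-0.089), which puts the slide at about 0.03. I'll move to the left side of the grip with the fingers closed.

```bash
python3 -m crank '{"steps":[[[0.6,1,0],[0,0,-0.22]],[[0.6,1,0],[0,0,-0.22]],[[0.6,1,0],[0,0,-0.22]],[[0.6,1,0],[0,0,-0.22]],[[0.6,1,0],[0,0,-0.22]],[[0.6,1,0],[0,0,-0.22]],[[0.6,1,0],[0,0,-0.22]],[[0.6,1,0],[0,0,-0.22]],[[0.6,1,0],[0,0,-0.22]],[[0.6,1,0],[0,0,-0.22]]]}' 0 20
python3 -m crank '{"steps":[[[0.5,1,0],[0,0,0]],[[0.5,1,0],[0,0,0]],[[0.5,1,0],[0,0,0]],[[0.5,1,0],[0,0,0]],[[0.5,1,0],[0,0,0]],[[0.5,1,0],[0,0,0]],[[0.5,1,0],[0,0,0]],[[0.5,1,0],[0,0,0]],[[0.5,1,0],[0,0,0]],[[0.5,1,0],[0,0,0]]]}'
python3 -m crank '{"steps":[[[0.2,1,0],[0,0,0]],[[0.2,1,0],[0,0,0]],[[0.2,1,0],[0,0,0]],[[0.2,1,0],[0,0,0]],[[0.2,1,0],[0,0,0]],[[0,0,0],[0,0,0]],[[0,0,0],[0,0,0]]]}'
```

```text
time: 0.93
ee_pos: [0.3457, -0.3423, 0.2223]
eef_rot: [0.998, 0.062, -0.0, -0.0]
ft_force: [0.7, -0.5, 0.5]
width: 0.0285
grip_force: 0.0
time: 1.77
ee_pos: [0.4705, -0.0924, 0.2224]
eef_rot: [0.998, 0.063, -0.0, 0.0]
ft_force: [0.4, -0.9, -0.3]
width: 0.0004
grip_force: 0.0
time: 2.35
ee_pos: [0.4951, 0.0326, 0.2223]
eef_rot: [0.998, 0.064, -0.0, -0.0]
ft_force: [-0.7, -0.4, -0.4]
width: 0.0009
grip_force: 0.0
```

```bash
python3 -m crank '{"steps":[[[0,0,-0.7],[0,0,0]],[[0,0,-0.7],[0,0,0]],[[0,0,-0.7],[0,0,0]],[[0,0,-0.7],[0,0,0]],[[0,0,-0.7],[0,0,0]],[[0,0,-0.7],[0,0,0]],[[0,0,-0.7],[0,0,0]],[[0,0,-0.7],[0,0,0]],[[0,0,-0.7],[0,0,0]],[[0,0,-0.7],[0,0,0]]]}'
python3 -m crank '{"steps":[[[0.04,-0.3,0],[0,0,0]],[[0.04,-0.3,0],[0,0,0]],[[0.04,-0.3,0],[0,0,0]],[[0.04,-0.3,0],[0,0,0]],[[0.04,-0.3,0],[0,0,0]],[[0.04,-0.3,0],[0,0,0]],[[0.04,-0.3,0],[0,0,0]],[[0.04,-0.3,0],[0,0,0]],[[0.04,-0.3,0],[0,0,0]],[[0,0,0],[0,0,0]]]}'
python3 - <<'E'
from h import *
c=cam('top');cv2.imwrite('pics/t1.png',cv2.resize(c['pixels'][130:290,240:490],None,fx=3.2,fy=3.2,interpolation=cv2.INTER_CUBIC))
E
```

```text
time: 3.18
ee_pos: [0.495, 0.0296, 0.0465]
eef_rot: [0.998, 0.062, -0.0, 0.0]
ft_force: [0.8, -0.5, -0.2]
width: 0.0006
grip_force: 0.0
time: 4.02
ee_pos: [0.5048, -0.0383, 0.0477]
eef_rot: [0.998, 0.062, 0.0, 0.0]
ft_force: [0.4, 0.0, -0.1]
width: 0.0009
grip_force: 0.0
```

View pics/t1.png

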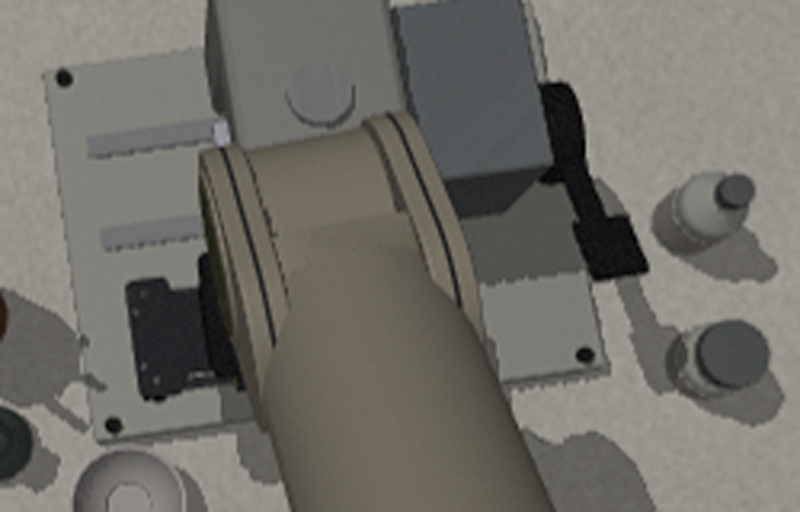

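The slide is moving right: the rail at crop (150,140) is now clear and the slide edge is at (222,130). The arm hides the grip. I'll push on slowly to the stop.

```bash
python3 -m crank '{"steps":[[[0.013,-0.1,0],[0,0,0]],[[0.013,-0.1,0],[0,0,0]],[[0.013,-0.1,0],[0,0,0]],[[0.013,-0.1,0],[0,0,0]],[[0.013,-0.1,0],[0,0,0]],[[0.013,-0.1,0],[0,0,0]]]}'
python3 -m crank '{"steps":[[[0.013,-0.1,0],[0,0,0]],[[0.013,-0.1,0],[0,0,0]]]}'
python3 -m crank '{"steps":[[[0.013,-0.1,0],[0,0,0]],[[0.013,-0.1,0],[0,0,0]]]}'
```

```text
time: 4.57
ee_pos: [0.5061, -0.0513, 0.0474]
eef_rot: [0.998, 0.063, -0.0, -0.0]
ft_force: [-0.5, 2.5, -0.1]
width: 0.0006
grip_force: 1.0
time: 4.73
ee_pos: [0.5068, -0.0564, 0.0475]
eef_rot: [0.998, 0.063, -0.0, -0.0]
ft_force: [-0.7, 0.3, -0.9]
width: 0.0004
grip_force: 0.9
time: 4.9
ee_pos: [0.5074, -0.061, 0.0474]
eef_rot: [0.998, 0.063, -0.0, -0.0]
ft_force: [-2.3, 14.1, -1.7]
width: 0.0002
grip_force: 7.1
```

```bash
python3 -m crank '{"steps":[[[0.013,-0.08,0],[0,0,0]],[[0,0,0],[0,0,0]],[[0,0,0],[0,0,0]]]}'
python3 -m crank '{"steps":[[[-0.04,0.3,0],[0,0,0]],[[-0.04,0.3,0],[0,0,0]],[[-0.04,0.3,0],[0,0,0]],[[0,0,1],[0,0,0]],[[0,0,1],[0,0,0]],[[0,0,1],[0,0,0]],[[0,0,1],[0,0,0]],[[0,0,1],[0,0,0]],[[0,0,1],[0,0,0]],[[0,0,1],[0,0,0]]]}'
python3 -m crank '{"steps":[[[-0.3,-0.5,0.5],[0,0,0]],[[-0.6,-1,0],[0,0,0]],[[-0.6,-1,0],[0,0,0]],[[-0.6,-1,0],[0,0,0]],[[-0.6,-1,0],[0,0,0]],[[0,-1,0],[0,0,0]],[[0,-1,0],[0,0,0]],[[0,0,0],[0,0,0]]]}'
python3 - <<'E'
from h import *
c=cam('top');cv2.imwrite('pics/t2.png',cv2.resize(c['pixels'][130:290,240:490],None,fx=3.2,fy=3.2,interpolation=cv2.INTER_CUBIC))
c=cam('scene');cv2.imwrite('pics/s2.png',cv2.resize(c['pixels'][120:320,100:350],None,fx=3,fy=3,interpolation=cv2.INTER_CUBIC))
E
```

```text
time: 5.15
ee_pos: [0.5073, -0.0608, 0.0474]
eef_rot: [0.998, 0.064, -0.001, -0.001]
ft_force: [-3.5, 10.8, 0.7]
width: 0.0009
grip_force: 5.4
time: 5.98
ee_pos: [0.5048, -0.0405, 0.2241]
eef_rot: [0.998, 0.063, 0.0, 0.0]
ft_force: [0.7, 0.2, -0.4]
width: 0.0003
grip_force: 0.0
time: 6.65
ee_pos: [0.4362, -0.2082, 0.235]
eef_rot: [0.998, 0.06, -0.0, 0.001]
ft_force: [0.1, -0.2, 0.3]
width: 0.0007
grip_force: 0.0
```

View pics/t2.png

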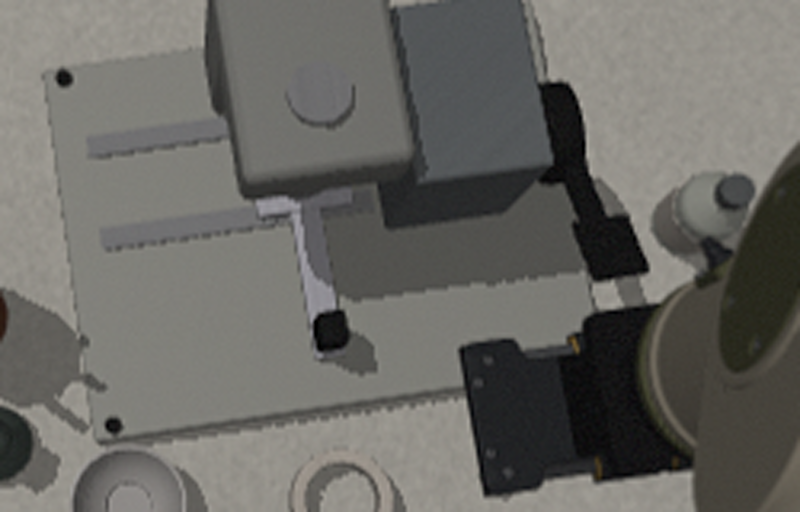

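The grip is now at crop (330,330), moved right about 67 mm, and the paddle is untouched at (611,248). Next I'll measure the grip's press y and the paddle face.

```bash
python3 - <<'E'
from h import *
np.set_printoptions(precision=4,suppress=True)
P=cloud(load('top'));o=np.array([.6073,-.089]);a=np.radians(7.5);X=np.array([np.cos(a),np.sin(a)]);Y=np.array([-X[1],X[0]])
def pr(p): d=p[...,:2]-o; return np.stack([d@X,d@Y,p[...,2]],-1)
Q=pr(P)
m=(Q[...,2]>.055)&(Q[...,2]<.085)&(abs(Q[...,0]+.1)<.03)&(abs(Q[...,1]-.02)<.04);print('grip',m.sum(),np.median(Q[m],0),Q[m].min(0),Q[m].max(0))
dark=load('top')['pixels'].max(-1)<40
m=(Q[...,2]>.14)&(Q[...,2]<.2)&(Q[...,0]<-.03)&(Q[...,0]>-.13)&(Q[...,1]<-.115)&(Q[...,1]>-.19)&dark
q=Q[m];print('pad',m.sum(),q.mean(0),q.min(0),q.max(0));print(np.linalg.svd(q-q.mean(0),full_matrices=False)[2][2])
for v in (202,207,212): print(Q[v,420:442:3])
m=(Q[...,0]>-.03)&(Q[...,1]<-.12)&(Q[...,1]>-.19)&(Q[...,2]>.12)&dark;print('disc',Q[m].min(0),Q[m].max(0))
E
```

```text
grip 107 [-0.0949  0.0213  0.0701] [-0.1064  0.0107  0.0573] [-0.0818  0.0308  0.0751]
pad 438 [-0.0731 -0.142   0.1649] [-0.1024 -0.1611  0.142 ] [-0.0301 -0.1257  0.1806]
[-0.4509 -0.0303 -0.8921]
[[-0.0684 -0.1273  0.1632]
 [-0.0691 -0.1336  0.1619]
 [-0.0702 -0.1389  0.1636]
 [-0.0708 -0.1454  0.1618]
 [-0.0726 -0.1494  0.1674]
 [-0.0731 -0.156   0.1653]
 [-0.0455 -0.222  -0.0038]
 [-0.0476 -0.2267  0.0025]]
[[-0.0547 -0.1707  0.0183]
 [-0.08   -0.1297  0.1676]
 [-0.0814 -0.1345  0.1708]
 [-0.0824 -0.14    0.1718]
 [-0.0828 -0.1468  0.169 ]
 [-0.0843 -0.1512  0.1731]
 [-0.085  -0.1575  0.1718]
 [-0.0586 -0.2259 -0.0022]]
[[-0.0666 -0.1679  0.0197]
 [-0.0903 -0.1269  0.1701]
 [-0.0916 -0.1319  0.1728]
 [    nan     nan     nan]
 [-0.0939 -0.1422  0.1767]
 [-0.0947 -0.148   0.1766]
 [-0.0957 -0.1534  0.1777]
 [-0.0963 -0.1597  0.176 ]]
disc [-0.03   -0.1486  0.1217] [ 0.0361 -0.1201  0.157 ]
```

View pics/s2.png

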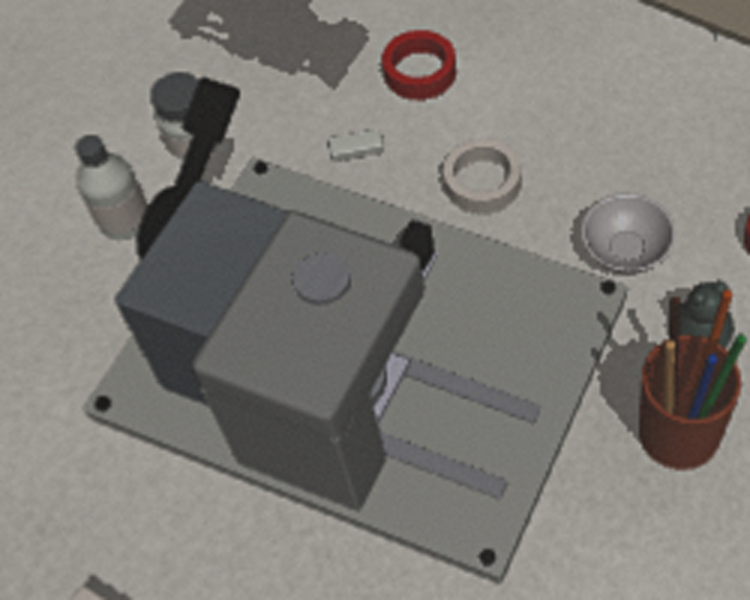

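The grip stands at press y ≈ 0.021, which is the stop position, and force rose there. The scene picture shows the slide under the head (crop 390,385), the paddle free (212,110), and nothing else moved. Now I'll go over the paddle.

```bash
python3 -m crank '{"steps":[[[0.69,-0.22,-0.2],[0,0,0]],[[0.69,-0.22,-0.2],[0,0,0]],[[0.69,-0.22,-0.2],[0,0,0]],[[0.69,-0.22,-0.2],[0,0,0]],[[0.69,-0.22,-0.2],[0,0,0]],[[0.69,-0.22,-0.2],[0,0,0]],[[0,0,0],[0,0,0]],[[0,0,0],[0,0,0]]]}'
python3 -m crank '{"steps":[[[0,0,-0.3],[0,0,0]],[[0,0,-0.3],[0,0,0]],[[0,0,-0.3],[0,0,0]],[[0,0,-0.2],[0,0,0]],[[0,0,0],[0,0,0]]]}'
python3 - <<'E'
from h import *
c=cam('scene');cv2.imwrite('pics/s3.png',cv2.resize(c['pixels'][100:300,80:330],None,fx=3,fy=3,interpolation=cv2.INTER_CUBIC))
E
```

```text
time: 7.42
ee_pos: [0.5415, -0.2345, 0.2045]
eef_rot: [0.998, 0.064, -0.0, -0.001]
ft_force: [0.2, 0.1, -0.4]
width: 0.0003
grip_force: 0.0
time: 7.83
ee_pos: [0.5404, -0.2361, 0.1768]
eef_rot: [0.998, 0.063, -0.0, -0.0]
ft_force: [-0.2, 0.5, 4.3]
width: 0.0005
grip_force: 2.3
```

View pics/s3.png

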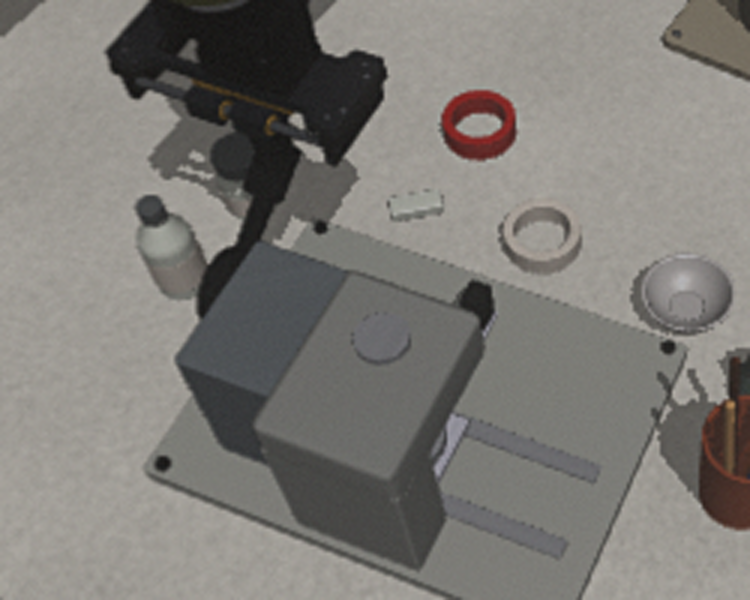

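The fingertips touch the paddle's upper face near crop (275,170) with 4 N, clear of the jar and the glue. I'll shift about 4 mm right to centre on it, then press along the arc, tilting the tool back.

```bash
python3 -m crank '{"steps":[[[0,0,0.25],[0,0,0]],[[0.02,-0.17,0],[0,0,0]],[[0,0,-0.25],[0,0,0]]]}'
python3 -m crank '{"steps":[[[-0.08,-0.01,-0.21],[0.02,-0.14,0]],[[-0.08,-0.01,-0.21],[0.02,-0.14,0]],[[-0.07,-0.01,-0.21],[0.02,-0.14,0]],[[-0.07,-0.01,-0.21],[0.02,-0.14,0]],[[-0.06,-0.01,-0.21],[0.02,-0.14,0]]]}'
python3 -m crank '{"steps":[[[-0.06,-0.01,-0.21],[0.02,-0.14,0]],[[-0.05,-0.01,-0.21],[0.02,-0.14,0]],[[-0.04,-0.01,-0.21],[0.02,-0.14,0]],[[-0.03,0,-0.21],[0.02,-0.14,0]],[[0,0,-0.21],[0.02,-0.14,0]]]}'
```

```text
time: 8.13
ee_pos: [0.5421, -0.2418, 0.1791]
eef_rot: [0.998, 0.062, 0.001, 0.001]
ft_force: [0.5, -1.3, -0.1]
width: 0.0007
grip_force: 0.0
time: 8.55
ee_pos: [0.5321, -0.2426, 0.1513]
eef_rot: [0.998, 0.062, 0.031, -0.002]
ft_force: [-2.9, -1.8, 5.7]
width: 0.0003
grip_force: 2.0
time: 8.97
ee_pos: [0.528, -0.2432, 0.1254]
eef_rot: [0.996, 0.062, 0.062, -0.004]
ft_force: [-3.1, -0.5, 7.1]
width: 0.0002
grip_force: 3.5
```

```bash
python3 -m crank '{"steps":[[[0,0,-0.21],[0.02,-0.2,0]],[[0.02,0,-0.21],[0.02,-0.2,0]],[[0.03,0,-0.21],[0.02,-0.2,0]],[[0.04,0.01,-0.21],[0.02,-0.2,0]],[[0.05,0.01,-0.21],[0.02,-0.2,0]]]}'
python3 -m crank '{"steps":[[[0.06,0.01,-0.21],[0.02,-0.2,0]],[[0.07,0.01,-0.21],[0.02,-0.2,0]],[[0.08,0.01,-0.2],[0.02,-0.2,0]],[[0.04,0,-0.1],[0,0,0]]]}'
python3 -m crank '{"steps":[[[0.03,0,-0.08],[0,0,0]],[[0,0,0],[0,0,0]]]}'
```

```text
time: 9.38
ee_pos: [0.5303, -0.2429, 0.0984]
eef_rot: [0.993, 0.062, 0.105, -0.006]
ft_force: [-9.3, -0.8, 9.6]
width: 0.0005
grip_force: 5.9
time: 9.72
ee_pos: [0.5362, -0.2421, 0.0797]
eef_rot: [0.989, 0.062, 0.131, -0.007]
ft_force: [-7.0, -0.4, 6.9]
width: 0.0007
grip_force: 4.6
time: 9.88
ee_pos: [0.5369, -0.242, 0.0778]
eef_rot: [0.99, 0.062, 0.13, -0.007]
ft_force: [-6.9, -0.8, 6.8]
width: 0.0003
grip_force: 4.8
```

```bash
python3 -m crank '{"steps":[[[0.03,0,-0.08],[0,0,0]],[[0.03,0,-0.08],[0,0,0]],[[0,0,0],[0,0,0]]]}'
python3 -m crank '{"steps":[[[0.03,0,-0.08],[0,0,0]],[[0,0,0],[0,0,0]]]}'
```

```text
time: 10.13
ee_pos: [0.5387, -0.2418, 0.0741]
eef_rot: [0.99, 0.062, 0.13, -0.007]
ft_force: [-8.3, -0.6, 8.8]
width: 0.0005
grip_force: 5.8
time: 10.3
ee_pos: [0.5393, -0.2419, 0.0728]
eef_rot: [0.99, 0.062, 0.13, -0.007]
ft_force: [-12.9, 1.8, 17.3]
width: 0.0004
grip_force: 10.5
```

```bash
python3 -m crank '{"steps":[[[0,0,-0.04],[0,0,0]],[[0,0,0],[0,0,0]],[[0,0,0],[0,0,0]]]}'
python3 - <<'E'
from h import *
np.set_printoptions(precision=4,suppress=True)
c=cam('scene');cv2.imwrite('pics/s4.png',cv2.resize(c['pixels'][100:300,80:330],None,fx=3,fy=3,interpolation=cv2.INTER_CUBIC))
print(monitor.read_state()['ee_pos'],monitor.read_state()['ft_force'])
o=np.array([.6073,-.089]);a=np.radians(7.5);X=np.array([np.cos(a),np.sin(a)]);Y=np.array([-X[1],X[0]])
for n in('scene','top'):
    c=load(n) if n=='scene' else cam(n);P=cloud(c);d=P[...,:2]-o;Q=np.stack([d@X,d@Y,P[...,2]],-1)
    g=(abs(Q[...,2]-.07)<.008)&(abs(Q[...,0]+.095)<.02)&(abs(Q[...,1]-.02)<.04);print(n,'grip',g.sum(),Q[g].mean(0) if g.any() else '')
    # arm strip + paddle in the dial's plane
    m=(Q[...,1]<-.124)&(Q[...,1]>-.165)&(Q[...,0]<-.035)&(Q[...,0]>-.07)&(Q[...,2]>.05)&(Q[...,2]<.125)
    q=Q[m];print(n,'arm',m.sum()); 
    if m.sum()>5: print(np.polyfit(q[:,0],q[:,2],1),q.mean(0),'elev',np.arctan2(.12-q[:,2].mean(),.004-q[:,0].mean()))
E
```

```text
time: 10.55
ee_pos: [0.5395, -0.2419, 0.0726]
eef_rot: [0.989, 0.062, 0.13, -0.007]
ft_force: [-18.3, 2.7, 25.3]
width: 0.0006
grip_force: 15.0
[ 0.5395 -0.242   0.0727] [-18.2424   3.7278  24.3015]
scene grip 80 [-0.0893  0.0249  0.0699]
scene arm 20
[0.9039 0.142 ] [-0.066  -0.1409  0.0823] elev 0.493918240180002
top grip 100 [-0.0944  0.0211  0.0698]
top arm 104
[0.6154 0.1223] [-0.0479 -0.1392  0.0928] elev 0.4829574477108863
```

View pics/s4.png

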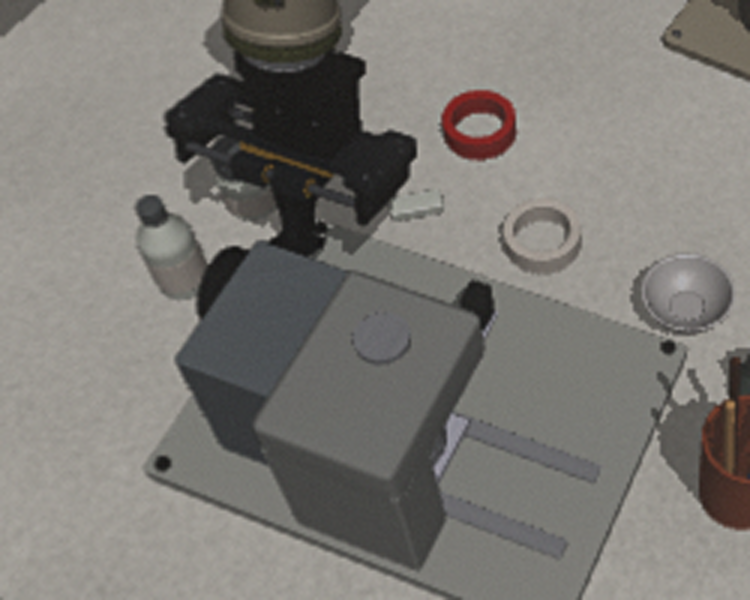

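The paddle is held down at its end stop by the fingertips (crop 300,235). Its elevation is about -0.5 rad, and pushing harder no longer moves it. The slide is still at its stop and the other things are in place. Handing in.

```bash
python3 -c "
from bench import ticket
print(ticket.close_job())"
```

```text
the job is handed in; nothing more can be done
None
```

The job is handed in: I slid the die to its right-hand end stop first, then pressed the paddle past its third click to its end stop, and the fingertips are still holding it there with about 30 N; the verdict was not shown.

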